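# Close up the field sample case

## Task

Close up the small aluminium sample case for transport: with the fingertips push its two drawers fully home, and only then push its lid over and down until it is fully shut. Push gently, without slamming anything, and leave everything else on the table where it is; nothing is to be picked up. Finish with the hand clear of everything.

Things in the scene. Friction and masses are not known exactly. Their poses are not given: they have to be found in the camera images.
- case: small aluminium sample case, fixed: 180 mm deep (its x), 230 wide (its y), 95 high without lid. Two drawers side by side fill the lower 74 mm; the shallow tray above and the lid are 150 mm deep, set back, so above 74 mm nothing stands in front of case x = -0.060. Origin: centre of its underside, z up; the drawers face its own -x, the lid hinges on its top edge at +x. It may stand at any angle in the table plane
- drawer_left (a joint): how far the drawer on the case's +y side stands out, in m: 0 fully home, 0.08 fully out; it slides along the case's x (out is -x), takes about 1.2 N plus a little damping, and stays where it is left
- drawer_right (a joint): the same for the drawer on the case's -y side
- drawer_left_front (a point): centre of the outer face of the left drawer's front panel, a plain upright plate 107 mm wide and 62 mm high (from 6 to 68 mm above the table) with a flat dark grip mark; it moves with the drawer. Home, this face stands 100 mm in front of the case's origin (case x = -0.100, 10 mm proud of the case's front wall), at case y = +0.0555, 37 mm above the table. When out, the drawer is open on top and shows rows of vials, which are part of it
- drawer_right_front (a point): the same for the right drawer, at case y = -0.0555
- lid (a joint): angle of the lid in rad: 0 shut (lying flat on the case), pi/2 upright, 1.9 fully open. It starts open, a little short of upright. The hinge is stiff: it stays where it is left and takes up to 0.9 N m to move, so it has to be pushed all the way down
- lid_hinge (a point): middle of the lid's hinge line, at case x = +0.090, y = 0, 95 mm above the table; the hinge line is parallel to the case's y. The axes of this point are those of the case
- lid_edge (a point): middle of the lid's free edge at its outer (upper) face, 150 mm from the hinge; it moves with the lid. The lid is a shallow shell 150 x 230 x 22 mm: its outer face lies 22 mm outward of the plane through hinge and rim, so shut, its top is 117 mm above the table; its front edge is then at case x = -0.060. Site axes: x from the free edge to the hinge, z out of the outer face
- water_bottle: clear water bottle with white cap, 64 mm across, 200 mm tall, standing; origin: centre of its underside, z up. Bystander: leave alone
- reagent_jar: squat amber jar with a lid, 68 mm across, 85 mm tall, standing; origin: centre of its underside. Bystander: leave alone
- pocket_scale: flat black pocket scale, 75 x 125 x 16 mm; origin: centre of its underside, long side along its y. Bystander: leave alone
- kit_carton: white carton with a blue band, 75 x 130 x 60 mm; origin: centre of its underside, long side along its y. Bystander: leave alone
- vial: loose capped vial standing beside the case, 29 mm across, 62 mm tall; origin: centre of its underside. Bystander: leave alone
- cassette: flat white test cassette lying beside the case, 70 x 25 x 8 mm; origin: centre of its underside, long side along its x. Bystander: leave alone
- pipette: hand pipette lying behind the case, about 270 mm long along its x, 28 mm high; origin: on its underside, near the middle. Bystander: leave alone

How it is judged (in metres and radians):
On the way, in this order (a step that is already met when the one before it is completed fails the run):
1. both drawers are fully home (value of joint each of drawer_left, drawer_right below 0.003 m), for 0.2 s.
2. the lid is fully shut (value of joint lid below 0.03 rad), for 0.2 s.
At the end, for the whole second after the job is handed in: both drawers within 3 mm of fully home and the lid within 0.03 rad (5 mm at its edge) of shut, drawers before lid; the other things at rest (all of step 1 and value of joint lid below 0.03 rad and linear speed of each of water_bottle, reagent_jar, pocket_scale, kit_carton, vial, cassette, pipette below 0.02 m/s); the robot touches nothing.
It fails at once if another thing on the table is shifted, lifted or carried by more than 25 mm or tipped over (distance of any of water_bottle, reagent_jar, pocket_scale, kit_carton, vial, cassette, pipette from where it was at the start of the episode above 0.025 m or angle between any of water_bottle, reagent_jar, pocket_scale, kit_carton, vial, cassette, pipette's own z axis and vertical above 0.4 rad).
It fails at once if the lid is pushed or lifted backwards past upright (value of joint lid above 1.65 rad).
It fails at once if a drawer is pulled out almost completely (value of joint any of drawer_left, drawer_right above 0.075 m).
It fails at once if the lid or a drawer is slammed (lid faster than 4 rad/s, drawer faster than 0.6 m/s) (velocity of joint lid below -4 rad/s or velocity of joint any of drawer_left, drawer_right below -0.6 m/s).
It also fails if it takes over 59 s, if anything falls off the work surface, if the arm or the gripper's body presses on something with over 40 N, if the wrist force passes 120 N, or if a joint passes its speed limit or range.

## Robot

A 7-joint arm with a two-finger parallel gripper is mounted at the origin on the work surface. World frame = base frame: x ahead of the robot, y to its left, z up, the work surface at z = 0. Lengths are in m, angles in degrees, forces in N, time in s.
With the tool pointing down it reaches from about 0.4 to 0.75 m from the base axis. Payload 19.5 kg.
Tool frame: the origin (TCP) lies midway between the tips of the shut fingers; the grasp point (between the pads) lies behind it (ctrl.tcp_to_grasp is the z of the grasp point in the tool frame, in m); z points along the fingers, y is the direction in which the jaws open and shut (so a half turn about z gives the same grasp; the last joint's range is limited). The gripper opens to 85 mm and grips with 20 to 120 N. Pads are 22 mm wide; open, the fingers measure 114 mm over their backs; the gripper's body (76 mm by 85 mm) begins 54 mm behind the grasp point. The pads swing forward as they close: fully open they stand 13 mm farther back than shut.
Start: joints at [-78.936, 40.479, -1.581, 85.061, 1.261, 54.483, -4.326], TCP at [0.134, 0.559, 0.231] pointing down, gripper open.
Joint ranges: [-155.06, 155.06], [-18.47, 123.98], [-90, 86.84], [0, 140.48], [-83.41, 263.41], [0, 116], [-161.91, 161.91]. Speed limits (degrees/s): [108.29, 108.29, 147.25, 147.25, 172.46, 172.46, 172.46].

## Interface

Orientations are given as a 3x3 rotation matrix whose columns are the frame's x, y, z axes.
In Python, from workcell import ctrl gives the robot as it stands.
- The arm moves only by the tool jog_arm, never from a script. Its argument "steps" is text: rows parted by semicolons, each of 7 numbers parted by spaces: the shift along the tool's x, y, z in mm, then the turn, a rotation vector about the tool's x, y, z in degrees, then the closure, from 0 (fully open) to 1 (shut). In form: dx dy dz ax ay az gripper; .... A call has 1 to 20 rows; each row shifts and turns the pose as measured when the row begins, along the tool's axes as they then stand; what a row does not reach is not made up. A row lasts 1/10 s, in which the tool goes at most 50 mm and 8.59 degrees, less where a joint would pass 70% of its speed; a pose out of reach is approached as far as the arm can. A call is refused whole if a number of a shift passes 50 or a number of a turn 8.59, either way. A call with a gripper value outside its range is refused whole. The fingers move at their own pace and stop on an object; "squeeze" is the grip in N (left out, the last holds). Time passes only in rows, so rows that do not move let the fingers close. It gives the time, the measured TCP pose, the force and the opening at its end, in the units of the state.
- ctrl.read_state(): the state, without advancing time (a new reading comes with each control period).
- ctrl.camera(name): name is "scene" or "top" or "wrist"; returns the picture (420x560x3 uint8, red, green, blue); there is no depth.
- ctrl.camera_params(name): a dict with "fx", "fy", "cx", "cy" (pixels), "R" (3x3) and "t" (3): a world point X has camera coordinates R X + t; the wrist camera has in their place "tool_from_camera" (4x4, takes a point from camera to tool coordinates, whose origin is the TCP and whose axes are the flange's). Camera axes: x right, y down, z forward; pixel columns grow to the right and rows downward; lengths in m; the calibration is good to about 2 mm. The wrist camera is an equidistant fisheye: a pixel r from the principal point sees the ray r / f radians off the axis. A picture is of the moment at which its call begins: read the wrist's pose just before it. camera_params takes no time and is no camera call.
- ctrl.hand_in(): hands the job in, once; it reports no verdict.
The state is a dict: "clock": time; "qpos": joint angles; "joint_vel": joint speeds; "joint_efforts": joint torques, N m; "tool_pos": TCP position; "orientation": TCP orientation; "contact_force": force on the tool from outside, world axes, zero at the start; "wrist_torque": the same for the moment, N m; "gripper_width": finger opening in m.
Only numpy, scipy, OpenCV 4.12 (cv2) and the standard library are available. Lean on these libraries where they do the work, as an engineer would, in place of code of your own. Each camera call takes 0.05 s, during which the arm holds its last target. There are 200 camera calls.

## Working session

There is one attempt and no reset: what is moved stays moved. The work goes in short steps, Python scripts to look and compute and a tool call to move; the robot and the scene stay as the last step left them, time stands still between calls to the robot, and variables do not carry over. Pictures are saved under pics/ and viewed, on a budget of 10 in all, crops included, one or two more only if the job needs it, and the job is handed in when it is done.

Besides the shell and the picture viewer there is one more tool, called as name(argument=value, ...), one argument or row to a line, values as JSON. jog_arm: Moves the arm, as the interface text tells. Its arguments: {"type":"object","properties":{"steps":{"type":"string"},"squeeze":{"type":"number"}},"required":["steps"]}

```bash
mkdir -p pics; ls; python3 - <<'E'
from workcell import ctrl
import cv2,numpy as np
np.set_printoptions(precision=4,suppress=True)
for n in("scene","top"):
    im=ctrl.camera(n); cv2.imwrite(f"pics/{n}0.png",im[:,:,::-1]); print(n,ctrl.camera_params(n))
print(ctrl.read_state(),ctrl.tcp_to_grasp)
E
```

```text
pics
scene {'fx': 521.2087933817203, 'fy': 521.2087933817203, 'cx': 287.72486790072617, 'cy': 209.31277900232226, 'R': array([[ 0.5279,  0.8493,  0.0007],
       [ 0.6243, -0.3875, -0.6783],
       [-0.5759,  0.3585, -0.7348]]), 't': array([-0.4203, -0.2239,  1.8176])}
top {'fx': 494.346762477221, 'fy': 494.346762477221, 'cx': 275.60524493223767, 'cy': 211.9970315304268, 'R': array([[-0.0035, -1.    , -0.0006],
       [-0.9843,  0.0036, -0.1763],
       [ 0.1763, -0.    , -0.9843]]), 't': array([0.1455, 0.5806, 1.2504])}
{'clock': 0.1, 'qpos': array([-78.937 ,  40.5102,  -1.5819,  85.0795,   1.261 ,  54.4832,
        -4.326 ]), 'joint_vel': array([ 0.0342, -0.0346, -0.0872, -0.0267,  0.0462, -0.0984, -0.0334]), 'joint_efforts': array([  0.0012, -88.4291,   1.2365, -23.6453,   0.0171,   0.0052,
        -0.    ]), 'tool_pos': array([0.1337, 0.559 , 0.2309]), 'orientation': array([[-0.9726,  0.2326, -0.0002],
       [ 0.2326,  0.9726, -0.001 ],
       [-0.    , -0.001 , -1.    ]]), 'contact_force': array([ 0.0527, -0.7765,  0.3891]), 'wrist_torque': array([ 0.0228, -0.0307, -0.0203]), 'gripper_width': 0.08501924132136048} -0.0187
```

View pics/scene0.png

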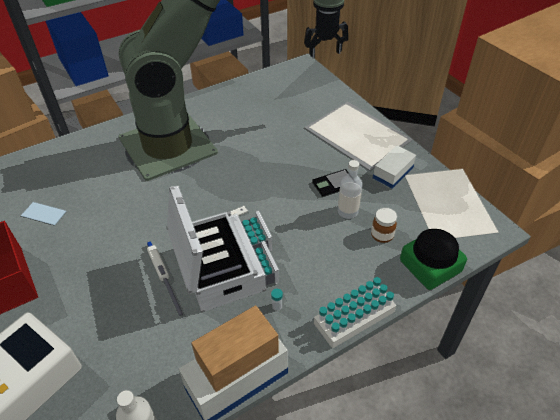

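View pics/top0.png

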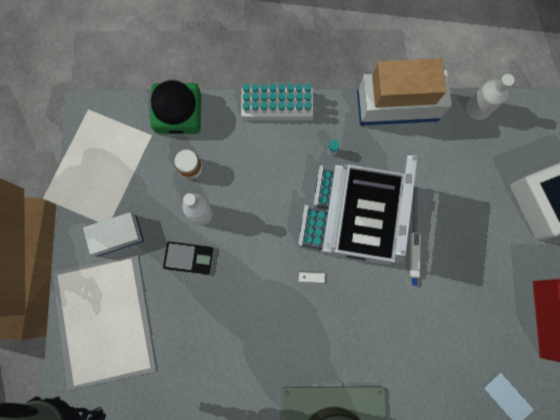

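Scene and top views: the case sits at top px ~(370,212) with its drawers facing image left (world +y). The near (right) drawer is out more, front at col ~302, and the far (left) one less, at col ~317. The lid stands upright at col ~408. The cassette is at (312,278), the vial at (335,146), the pipette at (415,255), the bottle at (197,208) and the scale at (188,258). I'll zoom in for the corners.

```bash
python3 - <<'E'
import cv2
a=cv2.imread("pics/top0.png")[140:290,290:430]
a=cv2.resize(a,None,fx=4,fy=4,interpolation=cv2.INTER_CUBIC)
for i in range(0,560,80): cv2.putText(a,str(290+i//4),(i,10),0,.35,(0,255,255),1); cv2.line(a,(i,0),(i,600),(0,120,120),1)
for i in range(0,600,80): cv2.putText(a,str(140+i//4),(0,i+10),0,.35,(0,255,255),1); cv2.line(a,(0,i),(560,i),(0,120,120),1)
cv2.imwrite("pics/topz.png",a)
E
```

```text
(no output)
```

View pics/topz.png

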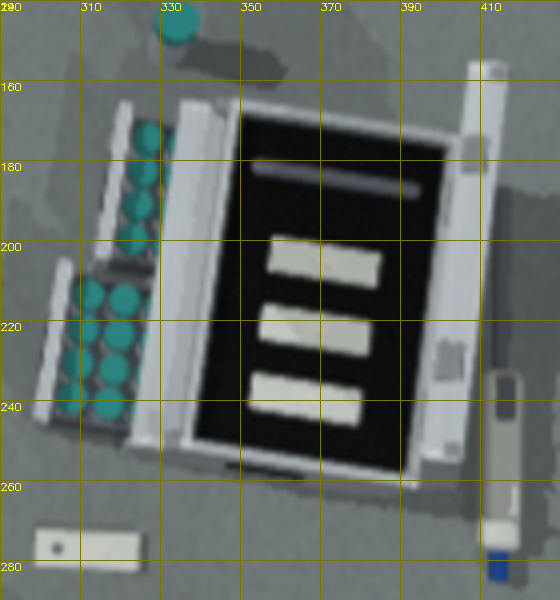

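```bash
cat > h.py <<'E'
import numpy as np
from workcell import ctrl
np.set_printoptions(precision=4,suppress=True)
def ray(n,u,v,z):
    p=ctrl.camera_params(n); R=np.array(p["R"]); c=-R.T@p["t"]
    d=R.T@[(u-p["cx"])/p["fx"],(v-p["cy"])/p["fy"],1]
    return c+d*(z-c[2])/d[2]
def Z(X,Y,z): return ray("top",290+X/4,140+Y/4,z)
E
python3 - <<'E'
from h import *
P=dict(rim_ff=(235,98,.095),rim_fn=(183,448,.095),rim_bn=(415,487,.095),led_f=(182,100,.074),led_n=(132,445,.074),
 Lf=(121,101,.068),Ln=(96,258,.068),Rf=(62,260,.068),Rn=(35,420,.068),
 cass1=(35,570,.008),cass2=(140,570,.008),cass3=(37,528,.008),cass4=(142,533,.008),vial=(176,20,.062),pip1=(497,585,.02),pip2=(505,372,.02))
W={k:Z(*v)for k,v in P.items()}
for k,v in W.items(): print(k,v)
d=lambda a,b:(np.linalg.norm(W[a]-W[b]),np.degrees(np.arctan2(*(W[a]-W[b])[[1,0]])))
for a,b in(("rim_ff","rim_fn"),("rim_fn","rim_bn"),("led_f","led_n"),("Lf","Ln"),("Rf","Rn")): print(a,b,d(a,b))
print("bottle",ray("top",195,201,.2),"jar",ray("top",187,162,.085))
E
```

```text
rim_ff [ 0.6976 -0.0464  0.095 ]
rim_fn [ 0.4708 -0.0071  0.095 ]
rim_bn [ 0.4459 -0.1515  0.095 ]
led_f [ 0.7022 -0.0147  0.074 ]
led_n [0.4749 0.0228 0.074 ]
Lf [0.7033 0.0249 0.068 ]
Ln [0.5977 0.0432 0.068 ]
Rf [0.5964 0.0654 0.068 ]
Rn [0.4918 0.0842 0.068 ]
cass1 [0.3985 0.0826 0.008 ]
cass2 [0.3982 0.0129 0.008 ]
cass3 [0.4262 0.0809 0.008 ]
cass4 [0.4226 0.011  0.008 ]
vial [ 0.7609 -0.0136  0.062 ]
pip1 [ 0.3872 -0.2202  0.02  ]
pip2 [ 0.5282 -0.2331  0.02  ]
rim_ff rim_fn (np.float64(0.23010919150188636), np.float64(-9.837993193226783))
rim_fn rim_bn (np.float64(0.1464766371629833), np.float64(80.20553212220443))
led_f led_n (np.float64(0.23038622110275722), np.float64(-9.379500962673072))
Lf Ln (np.float64(0.10726803339321975), np.float64(-9.849158470367168))
Rf Rn (np.float64(0.10629311985578578), np.float64(-10.20184475329117))
bottle [0.5813 0.3318 0.2   ] jar [0.7087 0.3744 0.085 ]
```

Everything agrees: rim 230 x 147 mm, panels 107 mm, and yaw consistent at about −99.8°. Case origin ≈ (0.5735, −0.0853). Drawers are out ≈ 31 mm (left) and 53 mm (right). I'm shutting the fingers and moving in front of the right drawer.

jog_arm(
  steps="-10 -6 0 0 0 0 1;-25 -16 0 0 0 0 1;-25 -16 0 0 0 0 1;-25 -16 0 0 0 0 1;-25 -16 0 0 0 0 1;-25 -16 0 0 0 0 1;-25 -16 0 0 0 0 1;-25 -16 0 0 0 0 1;-25 -16 0 0 0 0 1;-25 -16 0 0 0 0 1;-25 -16 0 0 0 0 1;-25 -16 0 0 0 0 1;-25 -16 0 0 0 0 1;-25 -16 0 0 0 0 1;-25 -16 0 0 0 0 1;-25 -16 0 0 0 0 1;-25 -16 0 0 0 0 1;-25 -16 0 0 0 0 1;0 0 0 0 0 -2 1;0 0 0 0 0 -1.7 1",
  squeeze=40,
)

```text
clock: 2.1
tool_pos: [0.5076, 0.1534, 0.23]
orientation: [[-0.985, 0.175, -0.001], [0.175, 0.985, -0.01], [-0.0, -0.01, -1.0]]
contact_force: [0.3, 0.0, -0.0]
gripper_width: -0.0003
```

```bash
cat >> h.py <<'E'
a=np.radians(-99.8); ex=np.array([np.cos(a),np.sin(a),0]); ey=np.array([-ex[1],ex[0],0]); O=np.array([.5735,-.0853,0])
def st():
    s=ctrl.read_state(); p=s["tool_pos"]; R=np.array(s["orientation"])
    print("t",round(s["clock"],2),"tcp",p,"case",np.array([(p-O)@ex,(p-O)@ey,p[2]]),"F",s["contact_force"],"w",round(s["gripper_width"],4))
    print("tool yaw of -y in case deg",np.degrees(np.arctan2(-R[:,1]@ey,-R[:,1]@ex)),"z",R[:,2]); return s,p,R
def to(x,y,z):
    s,p,R=st(); print("tool shift mm to",(x,y,z),(R.T@(O+x*ex+y*ey+np.array([0,0,z])-p)*1e3).round(1))
E
python3 -c "from h import *; to(-.2,-.0555,.04)"
```

```text
t 2.1 tcp [0.5076 0.1534 0.23  ] case [-0.224  -0.1056  0.23  ] F [ 0.278   0.0329 -0.0073] w -0.0003
tool yaw of -y in case deg -0.2531193483182897 z [-0.0013 -0.0097 -1.    ]
tool shift mm to (-0.2, -0.0555, 0.04) [-50.1 -22.  190.3]
```

jog_arm(
  steps="-25 0 0 0 0 0 1;-25 -10 20 0 0 0 1;0 -10 35 0 0 0 1;0 0 40 0 0 0 1;0 0 40 0 0 0 1;0 0 35 0 0 0 1;0 0 15 0 0 0 1;0 0 5 0 0 0 1;0 0 0 0 0 0 1",
)

```text
clock: 3.0
tool_pos: [0.5506, 0.1264, 0.0351]
orientation: [[-0.987, 0.158, -0.001], [0.158, 0.987, -0.006], [-0.0, -0.006, -1.0]]
contact_force: [0.6, 0.2, 0.2]
gripper_width: 0.0
```

```bash
python3 - <<'E'
from h import *
import cv2
to(-.1145,-.0555,.04)
im=ctrl.camera("top")[130:290,260:440,::-1]; cv2.imwrite("pics/t1.png",cv2.resize(im,None,fx=3,fy=3,interpolation=cv2.INTER_CUBIC))
im=ctrl.camera("scene")[130:330,130:330,::-1]; cv2.imwrite("pics/s1.png",cv2.resize(im,None,fx=3,fy=3,interpolation=cv2.INTER_CUBIC))
E
```

```text
t 3.0 tcp [0.5506 0.1264 0.0351] case [-0.2047 -0.0586  0.0351] F [0.645  0.2165 0.2162] w 0.0
tool yaw of -y in case deg 0.6988694596221624 z [-0.0006 -0.0063 -1.    ]
tool shift mm to (-0.1145, -0.0555, 0.04) [ -2.  -90.3  -4.3]
```

View pics/s1.png

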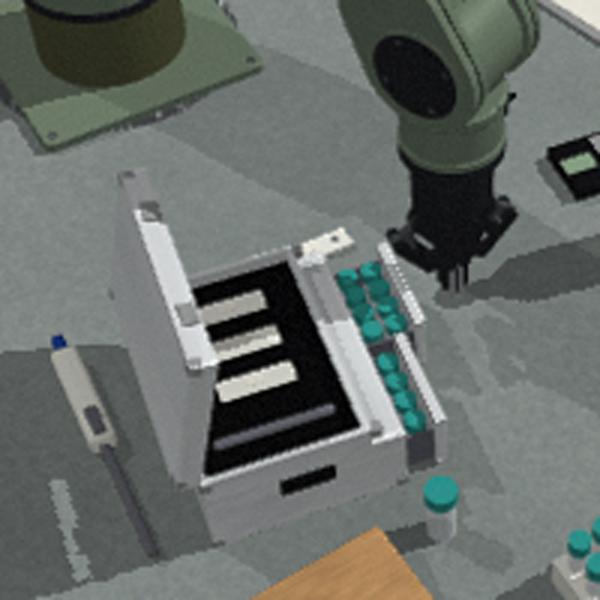

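The picture shows the shut fingers in front of the right drawer panel, tip at crop px (455,285). Their knuckles spread widely along the jaw axis, about (400,240) to (515,215), toward the case. I'll turn the tool 90° so the knuckles spread along the case's y.

```bash
python3 -c "from h import *; print(ctrl.read_state()['qpos'])"
```

```text
[-13.5534  56.0982  -5.4625  96.6366  10.4846  27.8253  54.9658]
```

jog_arm(
  steps="0 0 0 0 0 8.5 1;0 0 0 0 0 8.5 1;0 0 0 0 0 8.5 1;0 0 0 0 0 8.5 1;0 0 0 0 0 8.5 1;0 0 0 0 0 8.5 1;0 0 0 0 0 8.5 1;0 0 0 0 0 8.5 1;0 0 0 0 0 8.5 1;0 0 0 0 0 8.5 1;0 0 0 0 0 5.5 1;0 0 0 0 0 0 1",
)

```text
clock: 4.3
tool_pos: [0.5571, 0.1312, 0.0517]
orientation: [[0.193, 0.981, 0.021], [0.981, -0.193, 0.007], [0.011, 0.019, -1.0]]
contact_force: [0.9, 0.1, 0.5]
gripper_width: 0.0001
```

```bash
python3 -c "
from h import *; to(-.112,-.0555,.04);print(ctrl.read_state()['qpos'])"
```

```text
t 4.3 tcp [0.5571 0.1312 0.0517] case [-0.2106 -0.053   0.0517] F [0.9277 0.0809 0.4764] w 0.0001
tool yaw of -y in case deg -91.33735512001257 z [ 0.0206  0.0072 -0.9998]
tool shift mm to (-0.112, -0.0555, 0.04) [-98.7  -0.4  10.6]
[-24.2843  55.9437  15.6749  96.7707 -26.968   29.7786  -2.9443]
```

jog_arm(
  steps="-15 0 5 1.1 -0.6 -1.3 1;-20 0 5 0 0 0 1;-15 0 0 0 0 0 1;-12 0 0 0 0 0 1;-12 0 0 0 0 0 1;-12 0 0 0 0 0 1;-5 0 0 0 0 0 1",
)

```text
clock: 5.0
tool_pos: [0.5416, 0.0361, 0.0427]
orientation: [[0.149, 0.989, -0.002], [0.989, -0.149, 0.003], [0.002, -0.002, -1.0]]
contact_force: [2.2, 19.0, 3.2]
gripper_width: 0.0001
```

```bash
python3 -c "
from h import *; to(-.112,-.0555,.04)"
```

```text
t 5.0 tcp [0.5416 0.0361 0.0427] case [-0.1142 -0.0521  0.0427] F [ 2.2023 18.9594  3.1563] w 0.0001
tool yaw of -y in case deg -88.7552315085324 z [-0.0021  0.0028 -1.    ]
tool shift mm to (-0.112, -0.0555, 0.04) [-2.1 -3.5  2.7]
```

jog_arm(
  steps="-2 0 0 0 0 0 1;0 0 0 0 0 0 1",
)

```text
clock: 5.2
tool_pos: [0.5418, 0.0367, 0.0429]
orientation: [[0.146, 0.989, -0.001], [0.989, -0.146, 0.008], [0.007, -0.002, -1.0]]
contact_force: [0.6, 0.2, 0.2]
gripper_width: 0.0002
```

jog_arm(
  steps="-4 0 0 0 0 0 1;-4 0 0 0 0 0 1",
)

```text
clock: 5.4
tool_pos: [0.5417, 0.0362, 0.0431]
orientation: [[0.139, 0.99, 0.0], [0.99, -0.139, 0.018], [0.017, -0.002, -1.0]]
contact_force: [4.0, 30.0, -1.0]
gripper_width: 0.0002
```

jog_arm(
  steps="25 0 0 0 0 0 1;30 0 0 0 0 0 1;20 10 0 0 0 0 1;0 30 0 0 0 0 1;0 30 0 0 0 0 1;0 30 0 0 0 0 1;0 8 0 0 0 0 1;0 0 0 0 0 0 1",
)

```text
clock: 6.2
tool_pos: [0.6632, 0.0976, 0.0446]
orientation: [[0.133, 0.991, 0.001], [0.991, -0.133, 0.016], [0.016, -0.001, -1.0]]
contact_force: [-1.1, -0.6, -0.3]
gripper_width: -0.0001
```

```bash
python3 -c "
from h import *; to(-.115,.0555,.04)"
```

```text
t 6.2 tcp [0.6632 0.0976 0.0446] case [-0.1955  0.0573  0.0446] F [-1.0858 -0.6322 -0.3224] w -0.0001
tool yaw of -y in case deg -87.81913815247124 z [ 0.0009  0.0158 -0.9999]
tool shift mm to (-0.115, 0.0555, 0.04) [-80.4  -4.8   3.4]
```

jog_arm(
  steps="-15 -2 2 0 -0.9 2 1;-20 -2 0 0 0 0 1;-12 0 0 0 0 0 1;-12 0 0 0 0 0 1;-12 0 0 0 0 0 1;-6 0 0 0 0 0 1;-4 0 0 0 0 0 1;-4 0 0 0 0 0 1",
)

```text
clock: 7.0
tool_pos: [0.6432, 0.0188, 0.0423]
orientation: [[0.168, 0.986, 0.0], [0.986, -0.168, 0.012], [0.012, -0.002, -1.0]]
contact_force: [5.9, 19.5, -2.1]
gripper_width: -0.0001
```

```bash
python3 -c "
from h import *; to(-.115,.0555,.04)"
```

```text
t 7.0 tcp [0.6432 0.0188 0.0423] case [-0.1145  0.051   0.0423] F [ 5.8966 19.4577 -2.1082] w -0.0001
tool yaw of -y in case deg -89.8942722355988 z [ 0.0003  0.0121 -0.9999]
tool shift mm to (-0.115, 0.0555, 0.04) [0.5 4.5 2.3]
```

Both drawers stop at case x −0.1145. I'll press once more, back off, rise, and check with the top camera.

jog_arm(
  steps="-4 0 0 0 0 0 1;-4 0 0 0 0 0 1;-2 0 0 0 0 0 1;25 0 0 0 0 0 1;25 0 0 0 -0.7 0 1;20 0 -10 0 0 0 1;0 0 -40 0 0 0 1;0 0 -45 0 0 0 1;0 0 -45 0 0 0 1;0 0 -45 0 0 0 1;0 0 -45 0 0 0 1;0 0 -30 0 0 0 1;0 0 0 0 0 0 1",
)

```text
clock: 8.3
tool_pos: [0.6529, 0.0854, 0.3141]
orientation: [[0.163, 0.987, -0.0], [0.987, -0.163, 0.013], [0.012, -0.002, -1.0]]
contact_force: [-0.3, -0.2, -1.2]
gripper_width: 0.0
```

```bash
python3 - <<'E'
from h import *
import cv2
st()
im=ctrl.camera("top")[140:290,290:430,::-1]; cv2.imwrite("pics/t2.png",cv2.resize(im,None,fx=4,fy=4,interpolation=cv2.INTER_CUBIC))
E
```

```text
t 8.3 tcp [0.6529 0.0854 0.3141] case [-0.1817  0.0492  0.3141] F [-0.3075 -0.2274 -1.1643] w 0.0
tool yaw of -y in case deg -89.59310428514428 z [-0.0004  0.0127 -0.9999]
```

View pics/t2.png

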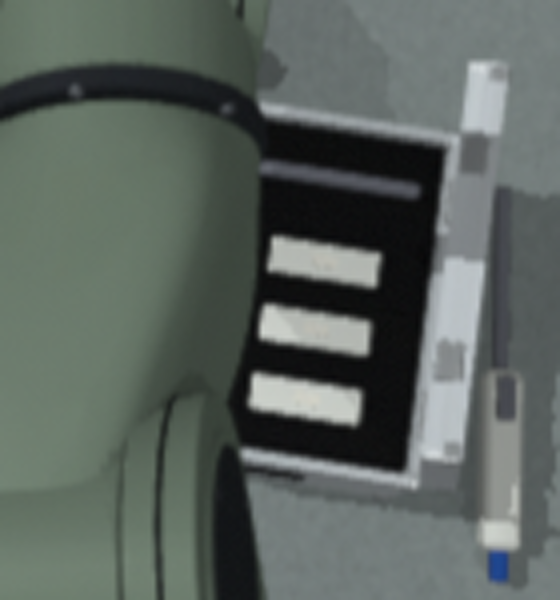

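```bash
python3 - <<'E'
from h import *
for th in (1.2,1.3,1.4,1.5):
    zo=.095+.15*np.sin(th)+.022*np.cos(th); zi=.095+.15*np.sin(th)
    print(th,"model outer x",.09-.15*np.cos(th)+.022*np.sin(th),"inner",.09-.15*np.cos(th),zo,zi)
    for X,Y,z in((507,65,zo),(463,460,zo),(470,62,zi),(422,455,zi)):
        p=Z(X,Y,z)-O; print("   ",round(p@ex,4),round(p@ey,4))
to(.17,-.02,.31)
E
```

```text
1.2 model outer x 0.05615119671977793 inner 0.03564633682849896 0.24277773349357074 0.23480586289508393
    0.0759 0.1163
    0.0784 -0.1124
    0.0566 0.1173
    0.0575 -0.1124
1.3 model outer x 0.07107345578549014 inner 0.0498751757063119 0.24541870204231986 0.23953372781257895
    0.0752 0.1154
    0.0777 -0.1127
    0.0555 0.1157
    0.0565 -0.113
1.4 model outer x 0.08618482262470997 inner 0.06450492856496384 0.24655673664207434 0.24281745949826902
    0.0749 0.115
    0.0775 -0.1129
    0.0548 0.1145
    0.0557 -0.1134
1.5 model outer x 0.10133430945513376 inner 0.07938941974984456 0.24618046642729763 0.24462424799060817
    0.075 0.1151
    0.0776 -0.1128
    0.0544 0.1139
    0.0553 -0.1136
t 8.35 tcp [0.6525 0.0854 0.3122] case [-0.1817  0.0488  0.3122] F [ 0.0247 -0.7124 -0.5039] w -0.0002
tool yaw of -y in case deg -89.59865819083085 z [-0.0025  0.0126 -0.9999]
tool shift mm to (0.17, -0.02, 0.31) [-351.2  -71.2   -1.7]
```

Lid edge: x = 0.076, z ≈ 0.246, so θ ≈ 1.33 rad, and its width is ±0.115 as expected. I'm going over the lid and then down behind it.

jog_arm(
  steps="-15 -4 -5 0 0 0 1;-30 -5 0 0 0 0 1;-35 -5 0 0 0 0 1;-35 -5 0 0 0 0 1;-35 -5 0 0 0 0 1;-35 -5 0 0 0 0 1;-35 -5 0 0 0 0 1;-35 -5 0 0 0 0 1;-35 -5 0 0 0 0 1;-35 -5 0 0 0 0 1;-15 0 0 0 0 0 1;0 0 0 0 0 0 1",
)

```text
clock: 9.55
tool_pos: [0.532, -0.2617, 0.3038]
orientation: [[0.168, 0.986, -0.022], [0.986, -0.167, 0.013], [0.009, -0.024, -1.0]]
contact_force: [-1.2, 0.6, -0.1]
gripper_width: -0.0001
```

```bash
python3 - <<'E'
from h import *
import cv2
to(.125,0,.222)
im=ctrl.camera("top")[140:290,290:430,::-1]; cv2.imwrite("pics/t3.png",cv2.resize(im,None,fx=4,fy=4,interpolation=cv2.INTER_CUBIC))
im=ctrl.camera("scene")[150:320,130:330,::-1]; cv2.imwrite("pics/s3.png",cv2.resize(im,None,fx=3,fy=3,interpolation=cv2.INTER_CUBIC))
E
```

```text
t 9.55 tcp [ 0.532  -0.2617  0.3038] case [ 0.1809 -0.0109  0.3038] F [-1.1954  0.6438 -0.1042] w -0.0001
tool yaw of -y in case deg -89.83555372273064 z [-0.0223  0.0129 -0.9997]
tool shift mm to (0.125, 0, 0.222) [55.1 13.  82. ]
```

View pics/t3.png

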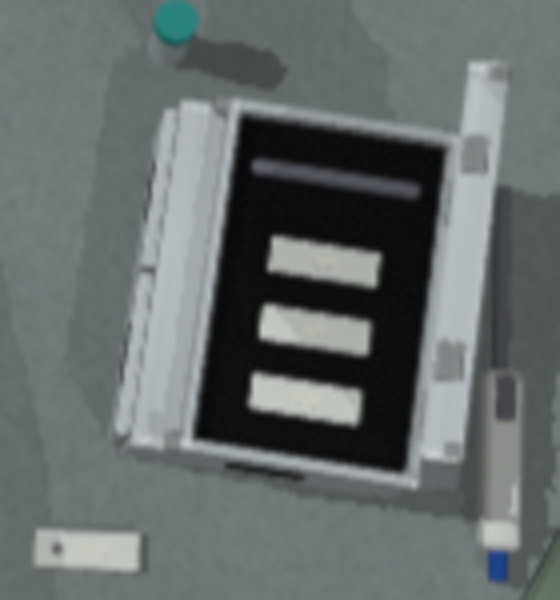

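View pics/s3.png

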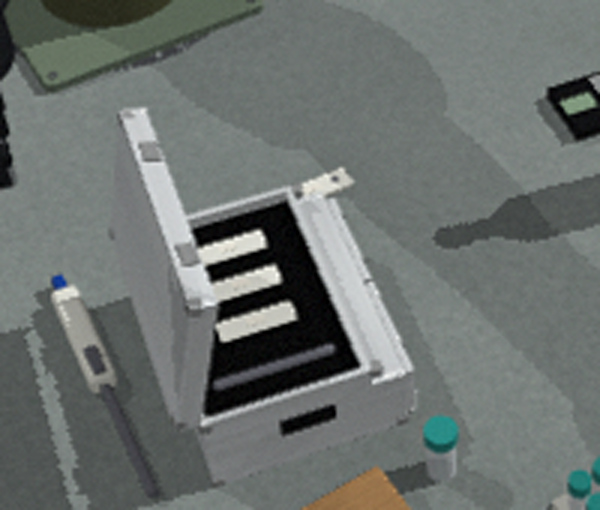

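Both drawer fronts are flush and in line: the edge runs from crop (164,108) to (118,432). The vial and cassette haven't moved, and the lid is still up. I'm lowering behind the lid and checking the drawer numbers.

jog_arm(
  steps="5 4 20 -1.4 -0.5 0 1;0 4 30 0 0 0 1;10 4 25 0 0 0 1;15 0 8 0 0 0 1;10 0 0 0 0 0 1;0 0 0 0 0 0 1",
)

```text
clock: 10.25
tool_pos: [0.5525, -0.2131, 0.2176]
orientation: [[0.157, 0.988, 0.001], [0.988, -0.157, 0.003], [0.003, 0.001, -1.0]]
contact_force: [0.2, -0.4, 0.5]
gripper_width: -0.0002
```

```bash
cat >>h.py <<'E'
def arc(th,r=.125,o=.0145): return np.array([.09-r*np.cos(th)+.022*np.sin(th)+o,.095+r*np.sin(th)+.022*np.cos(th)])
E
python3 - <<'E'
from h import *
for q in((164,108),(141,267),(118,432)):
    p=Z(*q,.068)-O; print("panel case",p@ex,p@ey)
to(.0967,0,.2217)
A=[arc(t) for t in np.arange(1.335,-.01,-.1)]; print((np.array(A)*1e3).round()); print(np.diff(A,axis=0).round(4).tolist())
E
```

```text
panel case -0.10192008080237508 0.10919844909425235
panel case -0.10093890962501874 0.0009057000257249962
panel case -0.09940110219736742 -0.10812678345253861
t 10.25 tcp [ 0.5525 -0.2131  0.2176] case [0.1295 0.0011 0.2176] F [ 0.2338 -0.3883  0.5222] w -0.0002
tool yaw of -y in case deg -89.23228452968948 z [ 0.0015  0.003  -1.    ]
tool shift mm to (0.0967, 0, 0.2217) [32.9 -0.6 -4. ]
[[ 97. 222.]
 [ 84. 220.]
 [ 72. 218.]
 [ 60. 214.]
 [ 48. 209.]
 [ 37. 202.]
 [ 27. 195.]
 [ 17. 187.]
 [  8. 178.]
 [  0. 168.]
 [ -6. 157.]
 [-12. 146.]
 [-16. 134.]
 [-20. 121.]]
[[-0.0126, -0.0014], [-0.0124, -0.0027], [-0.0121, -0.0039], [-0.0116, -0.0051], [-0.0111, -0.0062], [-0.0104, -0.0073], [-0.0096, -0.0083], [-0.0087, -0.0092], [-0.0078, -0.01], [-0.0067, -0.0108], [-0.0056, -0.0114], [-0.0045, -0.0119], [-0.0033, -0.0123]]
```

Drawers measure home (−0.100 ± 0.002, plus the hard stops). Now I'm pushing the lid over, first half.

jog_arm(
  steps="18 0 -2 0 0 0 1;15 0 -1 0 0 0 1;12 0 1 0 0 0 1;12 0 3 0 0 0 1;12 0 4 0 0 0 1;12 0 5 0 0 0 1",
)

```text
clock: 10.85
tool_pos: [0.5663, -0.1327, 0.2108]
orientation: [[0.159, 0.987, 0.007], [0.987, -0.159, -0.002], [-0.001, 0.007, -1.0]]
contact_force: [-0.9, -2.6, 6.3]
gripper_width: -0.0003
```

```bash
python3 -c "
from h import *; to(*[arc(.835)[0],0,arc(.835)[1]])"
```

```text
t 10.85 tcp [ 0.5663 -0.1327  0.2108] case [0.0479 0.0009 0.2108] F [-0.8879 -2.6201  6.2732] w -0.0003
tool yaw of -y in case deg -89.36941458338241 z [ 0.0066 -0.0025 -1.    ]
tool shift mm to (np.float64(0.03691131292552477), 0, np.float64(0.20242797298445442)) [11.1 -0.9  8.4]
```

Contact force is ~7 N as expected, and the TCP is on the arc near θ ≈ 0.94. Continuing.

jog_arm(
  steps="11 0 8 0 0 0 1;11 0 8 0 0 0 1;10 0 9 0 0 0 1;9 0 10 0 0 0 1;8 0 10 0 0 0 1",
)

```text
clock: 11.35
tool_pos: [0.5757, -0.0808, 0.1655]
orientation: [[0.159, 0.987, 0.011], [0.987, -0.159, -0.003], [-0.002, 0.011, -1.0]]
contact_force: [-1.1, -3.5, 2.3]
gripper_width: 0.0002
```

```bash
python3 -c "
from h import *
for t in (.4,.3): to(*[arc(t)[0],0,arc(t)[1]])"
```

```text
t 11.35 tcp [ 0.5757 -0.0808  0.1655] case [-0.0049  0.0014  0.1655] F [-1.0915 -3.5458  2.2997] w 0.0002
tool yaw of -y in case deg -89.3597310781668 z [ 0.0106 -0.0035 -0.9999]
tool shift mm to (np.float64(-0.0020654207195703305), 0, np.float64(0.1639406346566448)) [-2.8 -1.5  1.6]
t 11.35 tcp [ 0.5757 -0.0808  0.1655] case [-0.0049  0.0014  0.1655] F [-1.0915 -3.5458  2.2997] w 0.0002
tool yaw of -y in case deg -89.3597310781668 z [ 0.0106 -0.0035 -0.9999]
tool shift mm to (np.float64(-0.00841561659415128), 0, np.float64(0.15295742859343078)) [ 3.6 -1.5 12.6]
```

jog_arm(
  steps="4 0 10 0 0 0 1;4 0 11 0 0 0 1;3 0 10 0 0 0 1;2 0 8 0 0 0 1;1 0 5 0 0 0 1;0 0 3 0 0 0 1",
)

```text
clock: 11.95
tool_pos: [0.5794, -0.0637, 0.1162]
orientation: [[0.158, 0.987, 0.012], [0.987, -0.158, -0.001], [0.001, 0.012, -1.0]]
contact_force: [-23.3, 8.9, 93.2]
gripper_width: 0.0005
```

```bash
python3 -c "
from h import *; st()"
```

```text
t 11.95 tcp [ 0.5794 -0.0637  0.1162] case [-0.0223  0.0022  0.1162] F [-23.3119   8.8971  93.2351] w 0.0005
tool yaw of -y in case deg -89.27630624124136 z [ 0.0125 -0.0009 -0.9999]
```

The stop was reached with 93 N, which is stiffer than wanted. I'm easing off now, holding, then lifting away.

jog_arm(
  steps="0 0 -0.5 0 0 0 1;0 0 0 0 0 0 1;0 0 0 0 0 0 1",
)

```text
clock: 12.25
tool_pos: [0.5793, -0.0646, 0.1176]
orientation: [[0.159, 0.987, 0.013], [0.987, -0.159, -0.001], [0.001, 0.013, -1.0]]
contact_force: [-0.4, 0.1, 0.0]
gripper_width: 0.0001
```

jog_arm(
  steps="0 0 -15 0 0 0 1;0 0 -35 0 0 0 1;0 0 -40 0 0 0 1;0 0 -40 0 0 0 1;0 0 -30 0 0 0 1;-25 0 0 0 0 0 1;-35 0 0 0 0 0 1;-35 0 0 0 0 0 1;-35 0 0 0 0 0 1;-30 0 0 0 0 0 1;-20 0 0 0 0 0 1;0 0 0 0 0 0 1;0 0 0 0 0 0 1",
)

```text
clock: 13.55
tool_pos: [0.5453, -0.2513, 0.2802]
orientation: [[0.161, 0.987, 0.007], [0.987, -0.161, -0.004], [-0.003, 0.007, -1.0]]
contact_force: [-0.6, 0.3, -1.0]
gripper_width: 0.0
```

```bash
python3 - <<'E'
from h import *
import cv2
st()
im=ctrl.camera("top")[:,:,::-1]; cv2.imwrite("pics/t4f.png",im)
a=cv2.resize(im[140:290,290:430],None,fx=4,fy=4,interpolation=cv2.INTER_CUBIC)
b=ctrl.camera("scene")[150:320,130:330,::-1]
cv2.imwrite("pics/s4.png",cv2.resize(b,None,fx=3,fy=3,interpolation=cv2.INTER_CUBIC)); cv2.imwrite("pics/t4.png",a)
d=cv2.absdiff(im,cv2.imread("pics/top0.png")).max(2)
for n,(u0,u1,v0,v1) in dict(bottle=(180,215,185,225),jar=(170,205,145,180),scale=(160,218,238,278),carton=(80,145,210,260),vial=(325,345,136,158),cass=(296,328,268,288),pip=(408,424,230,290)).items(): print(n,"mean diff",d[v0:v1,u0:u1].mean().round(1))
E
```

```text
t 13.55 tcp [ 0.5453 -0.2513  0.2802] case [0.1684 0.0005 0.2802] F [-0.6058  0.2708 -1.033 ] w 0.0
tool yaw of -y in case deg -89.49215959107285 z [ 0.0068 -0.0043 -1.    ]
bottle mean diff 6.6
jar mean diff 6.9
scale mean diff 4.7
carton mean diff 7.3
vial mean diff 6.1
cass mean diff 10.3
pip mean diff 17.8
```

View pics/t4.png

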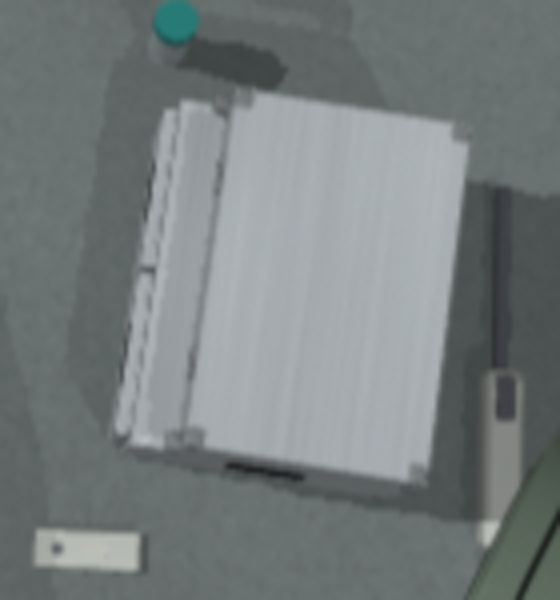

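View pics/s4.png

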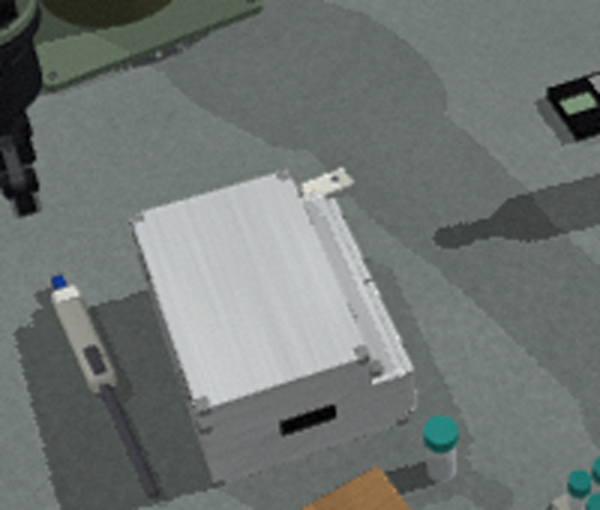

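Top and scene: the lid lies flat, with front corners at top crop (240,93) and (187,440) and scene crop (368,352) and (287,173). The drawers are flush, and the vial, cassette and pipette haven't moved. The hand is clear, behind and above. I'll triangulate the lid edge's height as a last check, then hand in.

```bash
python3 - <<'E'
from h import *
import cv2
P=[]
for n in("top","scene"):
    p=ctrl.camera_params(n); P.append(np.array([[p["fx"],0,p["cx"]],[0,p["fy"],p["cy"]],[0,0,1]])@np.c_[p["R"],p["t"]])
top=np.array([(290+240/4,140+93/4),(290+187/4,140+440/4)]).T
sc=np.array([(130+368/3,150+352/3),(130+287/3,150+173/3)]).T
X=cv2.triangulatePoints(P[0],P[1],top.astype(float),sc.astype(float)); X=(X[:3]/X[3]).T
for x in X: print("lid front corner case",(x-O)@ex,(x-O)@ey,x[2])
E
```

```text
lid front corner case -0.06149749390074766 0.11287135360682085 0.11905990418720458
lid front corner case -0.06146021912080878 -0.11128069363586357 0.11655062140816878
```

The lid's front corners are at z = 0.119 and 0.117, against 0.117 shut, and case x = −0.061 against −0.060. That matches a shut lid.

```bash
python3 -c "
from h import *; st(); print(ctrl.hand_in())"
```

```text
t 13.65 tcp [ 0.5455 -0.2507  0.2804] case [0.1678 0.0006 0.2804] F [-0.2483  0.4331 -0.4031] w -0.0
tool yaw of -y in case deg -89.43922091386605 z [ 0.007  -0.0043 -1.    ]
the job is handed in; nothing more can be done
None
```

The case is closed and the job handed in at 13.7 s. With shut fingertips I pushed the right drawer and then the left to their stops, checked both, and then pushed the lid over from behind and down.

**Last checks**
- **Drawers:** in the top view the panel faces sit at case x −0.099 to −0.102 m, where home is −0.100. The right drawer's stop held at 30 N and the left's at about 20 N.
- **Lid:** the front corners triangulate to 117 and 119 mm, where shut is 117 mm. The fingertip rested unloaded on the lid at 117.6 mm.
- **Other things on the table:** by eye, the vial, cassette and pipette are where they started. Image change since the start is small around the bottle, jar, scale, carton and vial. It is larger for the cassette (10) and pipette (18). The arm covers part of the pipette in that view, and I put the cassette's down to shadow without checking.
- **Hand:** it ended about 165 mm above and behind the case, with about zero contact force.

**Less gentle than intended:** the last row onto the lid's stop reached about 96 N at the wrist, under the 120 N limit. I eased off at once.

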